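# Load the pad filter and hold its drain open at the mark

### The job

Load the bench pad filter: lay the filter board flat on its bed between the locating pins, then set the ribbed cover plate on top of the board, between the same pins, and let go of it. Then pull the spring-return drain handle out until its pointer is level with the mark on the rail, and keep it there: your program finishes while still holding the handle at the mark. Do not shift the mark, and leave the jar, the flask and the tissue box where they are.

Things in the scene. Friction and masses are not known exactly. Their poses are not given: they have to be found in the camera images.
- filter: The pad filter, fixed to the bench: grey base 156 x 110 x 50 mm (x, y, z) with a steel bed on it. Origin: centre of the base's underside, on the bench; x along the bed's length, y across it, z up. Drain handle on its -y side; 22 mm high dish at its +x end. Mid-length (|x| below 32 mm) the bed is only 44 mm wide and open 40 mm deep at both sides: room for fingers beside and below a sheet.
- bed (a point): Centre of the bed's flat top, 90 mm above the bench. Six pins (8 mm thick, 24 mm high, tapered tips) locate a 110 x 64 mm sheet centred here, its length along the filter's x, with 3 mm play all round: at x +-42, y +-39 mm and at x +-62, y 0. Seated, the board's underside is level with this point, the plate's 6 mm above it.
- board: The filter board: stiff plain pale sheet 110 x 64 x 6 mm, about 40 g, loose. Origin: centre of its underside; x along its length, z up. It starts flat on one of the rack's two bays, overhanging the rails by 15 mm on both long sides, with 45 mm free below.
- plate: The cover plate: aluminium, 110 x 64 x 10 mm, with an upright grip rib in the middle of its top, 60 mm long (x), 14 mm thick (y), from 10 to 38 mm above the underside; about 250 g, loose. Origin: centre of its underside; x along its length. It starts on the rack's other bay; which bay is which varies.
- rack: The draining rack, fixed (place and yaw vary): white base 130 x 230 x 10 mm with two bays, centred at y = -60 and +60 mm, each two steel rails along x whose tops are 55 mm above the bench. Origin: centre of its underside on the bench.
- drain: Spring-return drain handle, a steel T: 14 mm stem topped by a round bar 14 mm thick, 70 mm long along the filter's x. Slides along the filter's -y, 0 to 70 mm; a spring pulls it back with 5 N shut, 11 N at 50 mm. Origin: on the bench under the bar, 125 mm from the filter's origin when shut, 75 mm clear of the bed. Its rod and spring barrel behind the bar lie below 46 mm height.
- drain_grip (a point): Middle of the drain handle's bar, 88 mm above the bench: to be pinched from above with the fingers closing along the filter's y, one finger either side of the bar.
- drain_pointer (a point): Tip of the pointer on the drain handle, 59 mm along the filter's +x from the bar's middle, 88 mm above the bench.
- mark_tip (a point): The mark: a 3 mm thin upright dark steel fin on a collar on the fixed rail beside the handle (rail at filter x = +70 mm, 58 mm high). Point 88 mm above the bench, fin top 90 mm. It stands 22 to 50 mm farther out (filter -y) than the pointer of the shut handle; the pointer passes just beside it and is level with it when both have the same y in the filter's frame.
- jar: Bystander: closed amber glass jar, 70 mm wide, 120 mm high. Origin: centre of its underside.
- flask: Bystander: closed amber conical flask, 80 mm wide at the foot, 127 mm high. Origin: centre of its underside.
- tissues: Bystander: cardboard tissue box 90 x 150 x 70 mm. Origin: centre of its underside.
Not all that is in view belongs to the job. Of the things like the plate, leave any that is black; of the rest the smaller one is meant.

How it is judged:
On the way, in this order (a step that is already met when the one before it is completed fails the run):
1. the board lies flat on the bed between the pins and is let go (x of board in the frame of filter between -0.007 and 0.007 m and y of board in the frame of filter between -0.007 and 0.007 m and z of board in the frame of filter between 0.087 and 0.0925 m and angle between board's own z axis and vertical below 0.06 rad and angle between the x axis of board and the x axis of filter, either way round below 0.12 rad and contact force between the fingers and board below 0.05 N), for 0.2 s.
2. the cover plate lies flat on the board between the pins and is let go (all of step 1 and x of plate in the frame of filter between -0.007 and 0.007 m and y of plate in the frame of filter between -0.007 and 0.007 m and z of plate in the frame of filter between 0.093 and 0.0985 m and angle between plate's own z axis and vertical below 0.06 rad and angle between the x axis of plate and the x axis of filter, either way round below 0.12 rad and contact force between plate and board above 0.5 N and contact force between the fingers and plate below 0.05 N), for 0.2 s.
3. the drain handle is held at the mark (y of drain_pointer in the frame of mark_tip between -0.005 and 0.005 m and contact force between the fingers and drain above 2 N and linear speed of drain below 0.01 m/s), for 0.3 s.
At the end, for the whole second after the job is handed in: Board flat on the bed, plate flat on the board, both between the pins (7 mm in x and y, 3 mm in height, 0.12 rad) and not touched by the fingers; the fingers hold the drain handle (over 2 N) at rest, its pointer within 5 mm of the mark along the pull, through the last second (all of step 2 and all of step 3); the arm keeps its last pose, push and grip.
It fails at once if the jar is moved more than 20 mm (distance of jar from where it was at the start of the episode above 0.02 m).
It fails at once if the flask is moved more than 20 mm (distance of flask from where it was at the start of the episode above 0.02 m).
It fails at once if the tissues is moved more than 20 mm (distance of tissues from where it was at the start of the episode above 0.02 m).
It fails at once if the mark is shifted along its rail by more than 3 mm (distance of mark_tip from where it was at the start of the episode above 0.003 m).
It also fails if it takes over 61 s, if anything falls off the work surface, if the arm or the gripper's body presses on something with over 40 N, if the wrist force passes 120 N, or if a joint passes its speed limit or range.

### The arm

A 6-joint arm with a two-finger parallel gripper is mounted at the origin on the work surface. World frame = base frame: x ahead of the robot, y to its left, z up, the work surface at z = 0. Lengths are in m, angles in rad, forces in N, time in s.
With the tool pointing down it reaches from about 0.35 to 0.975 m from the base axis. Payload 4.9 kg.
Tool frame: the origin (TCP) lies at the very end of the fingers, on their centre line; the grasp point (between the pads) lies 19 mm behind it; z points along the fingers, y is the line along which they close (so a half turn about z gives the same grasp; the last joint's range is limited). The gripper opens to 85 mm and grips with 20 to 120 N. Pads are 22 mm wide; open, the fingers measure 114 mm over their backs; the gripper's body (76 mm by 85 mm) begins 54 mm behind the grasp point. The pads swing forward as they close: fully open they stand 13 mm farther back than shut.
Start: joints at [-1.468, 0.053, 1.613, -0, 1.476, -0.119], TCP at [0.137, -0.61, 0.192] pointing down, gripper open.
Joint ranges: [-3.01, 3.01], [-1.01, 2.22], [0.06, 2.58], [-1.02, 4.17], [0.09, 2.62], [-3.14, 3.14]. Speed limits (rad/s): [2.57, 2.57, 3.14, 3.14, 3.14, 3.14].

### API

Orientations are given as a unit quaternion [w, x, y, z].
In Python, from plant import monitor, vision, manip gives the robot as it stands. The module is installed in compiled form; this text tells all that it offers.
- The arm moves only by the tool arm_command, never from a script. Its argument "rows" is a list of rows, each a list of 3 entries, a list of its own where there are three numbers: the finger opening in mm, from 0 to 85.4, then the shift along the world's x, y, z in units of 30 cm (1.0 is 30 cm), then the turn, a rotation vector about the world's x, y, z in units of pi/2 rad (1.0 is pi/2 rad). In form: [[claw, [x, y, z], [wx, wy, wz]], ...]. A call has 1 to 12 rows; each row is the pose to reach, as a shift and turn from the pose commanded when the call began; what a row does not reach only later rows make up. A row lasts 1/12 s, in which the tool goes at most 41.7 mm and 7.16 degrees, less where a joint would pass 70% of its speed; a pose out of reach is approached as far as the arm can. A call with a number of a shift or a turn outside -1 to 1 is refused whole. A call with a gripper value outside its range is refused whole. The fingers move at their own pace and stop on an object; the grip force is fixed at half the most. Time passes only in rows, so rows that repeat a pose let the fingers close. It gives the time, the measured TCP pose, the force, the opening and the grip force at its end, in the units of the state.
- monitor.state(): the state, without advancing time (a new reading comes with each control period).
- vision.grab_frame(name): name is "side" or "top" or "wrist"; returns a dict with "color" (420x560x3 uint8, red, green, blue), "z_map" (420x560 float32, m along the optical axis (not along the pixel's ray), 0 where there is no reading), "mtx" (3x3 intrinsics, pixels), "R" (3x3) and "t" (3): a world point X has camera coordinates R X + t. Camera axes: x right, y down, z forward; pixel columns grow to the right and rows downward; lengths in m; the calibration is good to about 2 mm. A picture is of the moment at which its call begins.
- manip.job_done(): hands the job in; it is judged then, once.
The state is a dict: "time": time; "joint_pos": joint angles; "joint_vel": joint speeds; "joint_efforts": joint torques, N m; "tool_pos": TCP position; "tool_rot": TCP orientation; "contact_force": force on the tool from outside, world axes, zero at the start; "ft_torque": the same for the moment, N m; "gripper_width": opening from 0.0 (shut) to 1.0 (fully open); "grasp_force": force on a finger pad.
Only numpy, scipy, OpenCV 4.12 (cv2) and the standard library are available. Lean on these libraries where they do the work, as an engineer would, in place of code of your own. Each camera call takes 0.05 s, during which the arm holds its last target. There are 200 camera calls.

## Working session

There is one attempt and no reset: what is moved stays moved. The work goes in short steps, Python scripts to look and compute and a tool call to move; the robot and the scene stay as the last step left them, time stands still between calls to the robot, and variables do not carry over. Pictures are saved under pics/ and viewed, at most 10 in all, crops included, and the job is handed in when it is done.

Besides the shell and the picture viewer there is one more tool, called as name([rows], argument=value, ...), one row to a line, values as JSON. arm_command: Moves the arm, as the interface text tells. Shifts and turns lie within -1 to 1; 1 stands for 30 cm of shift or pi/2 rad of turn. Its arguments: {"type":"object","properties":{"rows":{"type":"array"}},"required":["rows"]}

```bash
mkdir -p pics; cat > h.py <<'E'
import numpy as np, cv2
from plant import monitor, vision, manip
def grab(n):
    f=vision.grab_frame(n); np.savez(f'{n}.npz',**f); return f
def cloud(f):
    z=f['z_map'].astype(float); v,u=np.mgrid[:z.shape[0],:z.shape[1]]
    K=f['mtx']; c=np.stack([(u-K[0,2])/K[0,0]*z,(v-K[1,2])/K[1,1]*z,z],-1)
    P=(c-f['t'])@f['R']; P[z<=0]=np.nan; return P
def proj(f,X):
    c=np.asarray(X)@f['R'].T+f['t']; p=c@f['mtx'].T; return p[...,:2]/p[...,2:]
E
python3 - <<'E'
from h import *
for n in('top','side'):
    f=grab(n); cv2.imwrite(f'pics/{n}0.png',cv2.resize(f['color'][:,:,::-1],(800,600)))
    print(n,f['t'],-f['R'].T@f['t'],f['mtx'][0])
s=monitor.state(); print(s)
E
```

```text
top [0.06149503 0.53339337 1.03082757] [0.44963806 0.07745791 1.06898152] [406.79317792   0.         275.66996544]
side [0.50952793 0.13457926 1.32204095] [0.15624142 1.04581805 0.95256275] [450.94558497   0.         277.59118176]
{'time': 0.1, 'joint_pos': array([-1.46801375e+00,  5.33096046e-02,  1.61416674e+00, -6.79978230e-06,
        1.47595618e+00, -1.18987106e-01]), 'joint_vel': array([-0.00036644, -0.00272804, -0.00169265,  0.00010759,  0.00148756,
       -0.0027636 ]), 'joint_efforts': array([-3.40662182e-04, -3.94900775e+01, -3.71365070e+01, -1.38782966e-04,
        3.89389606e-03,  2.02199874e-05]), 'tool_pos': array([ 0.13741401, -0.60906365,  0.19106837]), 'tool_rot': array([-9.19933465e-04,  9.93858116e-01,  1.10658025e-01,  4.06928389e-06]), 'contact_force': array([-0.83140913,  0.25447111,  0.19895291]), 'ft_torque': array([-0.01415982,  0.03651864, -0.01276927]), 'grasp_force': 0.0, 'gripper_width': 0.997333208542358}
```

View pics/top0.png

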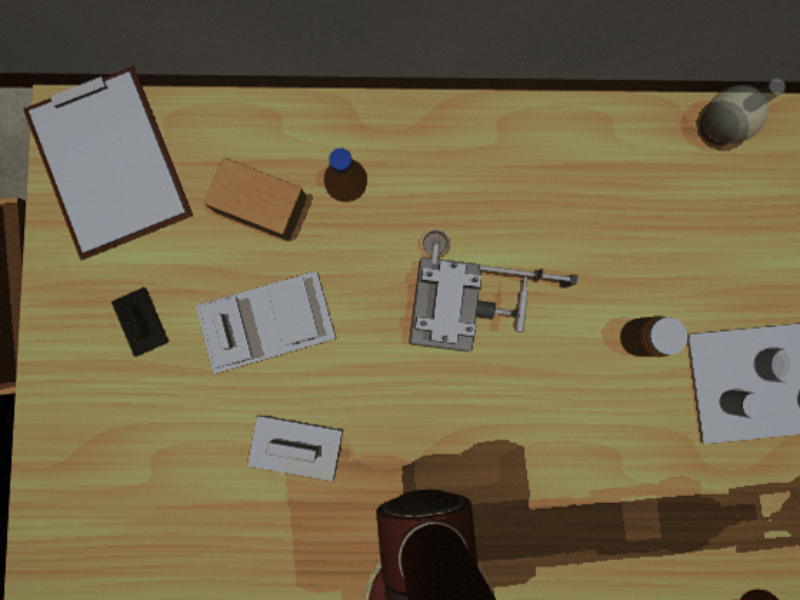

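View pics/side0.png

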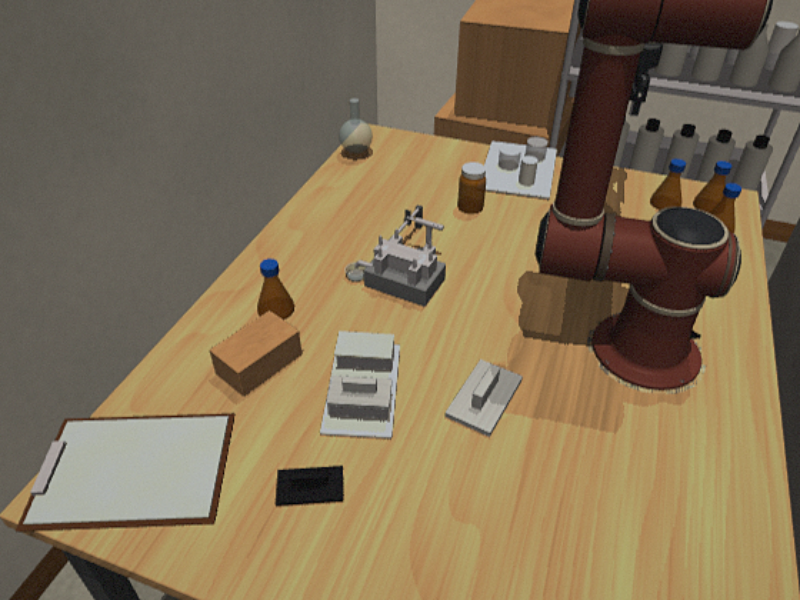

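Top view (800x600): the rack is at (265,322), with a ribbed plate at (228,330) on its left bay and the pale board at (295,310) on its right bay. The filter is at (447,305) with its dish toward world +x, the handle bar is at (522,305), and the mark is at (540,274). There are three plate-like things: a black one at (140,322), a large grey one at (295,448), and the one on the rack at (228,330). The rack one is meant, since it is not black and is the smaller of the other two. I'll measure and make the confirming crop.

```bash
python3 - <<'E'
from h import *
T={n:dict(np.load(n+'.npz')) for n in('top','side')}
def rect(name,n,u0,u1,v0,v1,z0,z1):
    P=cloud(T[n]); s=1/1.42857
    Q=P[int(v0*s):int(v1*s),int(u0*s):int(u1*s)].reshape(-1,3); Q=Q[(Q[:,2]>z0)&(Q[:,2]<z1)]
    if len(Q)<5: print(name,n,'few');return
    (c,wh,a)=cv2.minAreaRect((Q[:,:2]*1000).astype(np.float32))
    print(name,n,len(Q),np.round(c,1),np.round(wh,1),round(a,1),'z',np.round(np.percentile(Q[:,2]*1000,[5,50,95]),1))
for n,B in(('top',dict(rack=(190,345,265,380),filt=(400,485,250,360),handle=(505,535,270,340),mark=(530,560,262,290),grey=(240,350,410,485),black=(105,175,285,360))),
           ('side',dict(rack=(315,405,320,440),filt=(355,450,225,305),handle=(395,450,205,250),mark=(400,430,200,240),grey=(440,530,355,440),black=(270,350,460,510)))):
    if 1:
        rect('board/plate tops',n,*B['rack'],.05,.075); rect('rib',n,*B['rack'],.085,.1)
        rect('rackbase',n,*B['rack'],.005,.016)
        rect('base',n,*B['filt'],.04,.056); rect('bed',n,*B['filt'],.084,.096); rect('pins',n,*B['filt'],.104,.12)
        rect('bar',n,*B['handle'],.083,.105); rect('mark',n,*B['mark'],.075,.1)
        rect('grey',n,*B['grey'],.004,.02); rect('greyrib',n,*B['grey'],.025,.08); rect('black',n,*B['black'],.003,.2)
# separate board/plate by color-independent split: kmeans on top points
P=cloud(T['top'])[185:266,133:241].reshape(-1,3); Q=P[(P[:,2]>.05)&(P[:,2]<.1)]
_,l,c=cv2.kmeans(Q[:,:2].astype(np.float32),2,None,(3,50,1e-5),5,cv2.KMEANS_PP_CENTERS)
for k in(0,1):
    q=Q[l.ravel()==k]; print('cl',cv2.minAreaRect((q[:,:2]*1000).astype(np.float32)),np.percentile(q[:,2],[5,25,50,75,95]).round(4))
a=T['top']['color'][180:270,130:245,::-1]; b=T['side']['color'][225:310,215:290,::-1]; c=T['top']['color'][160:255,280:412,::-1]; d=T['side']['color'][140:215,245:320,::-1]
r=lambda i:cv2.resize(i,(400,300),interpolation=cv2.INTER_CUBIC)
cv2.imwrite('pics/crop1.png',np.clip(1.5*np.vstack([np.hstack([r(a),r(b)]),np.hstack([r(c),r(d)])]),0,255).astype(np.uint8))
E
```

```text
board/plate tops top 2170 [500.9 298.6] [113.5 187.6] 18.2 z [58.9 63.3 68.1]
rib top 164 [480.7 355.2] [59.3 14.7] 16.1 z [88.  93.3 96.1]
rackbase top 2071 [507.3 297.8] [201.3 275.2] 0.7 z [ 6.7 10.5 13.7]
base top 1254 [539.8 -33.8] [124.1 170.6] 82.9 z [45.7 50.2 53.5]
bed top 1353 [533.4 -25.9] [ 99.9 136.1] 83.0 z [87.6 90.5 93.6]
pins top 54 [532.3 -26.3] [ 84.1 129.7] 83.6 z [105.4 109.7 116.3]
bar top 189 [ 529.8 -151. ] [13.8 93.3] 83.0 z [88.9 94.  97.4]
mark top 18 [ 584.3 -183.9] [14.1  3. ] 3.2 z [76.4 86.7 92.9]
grey top 1923 [277.6 242.2] [129.2 195.1] 0.2 z [ 9.6 14.5 17.7]
greyrib top 351 [276.2 240.6] [84.2 20.5] 79.9 z [30.2 53.3 56.8]
black top 1270 [500.9 530.1] [136.7 127.3] 0.8 z [ 3.5 10.6 38.9]
board/plate tops side 1440 [501.8 298.8] [113.3 191.3] 17.1 z [57.8 62.7 68. ]
rib side 145 [481.4 356.5] [58.4 18. ] 17.1 z [85.8 91.9 95.1]
rackbase side 1300 [507.8 282.1] [169.9 283. ] 26.4 z [ 6.4  9.9 13.8]
base side 535 [529.2 -55. ] [204.1 184.5] 69.9 z [41.7 49.4 54.3]
bed side 572 [527.8 -64.4] [186.5 135.7] 81.7 z [85.4 89.8 93.7]
pins side 41 [534.  -24.4] [ 84.7 129.9] 83.8 z [104.4 108.  115.6]
bar side 195 [ 531.1 -114.5] [101.8 164. ] 9.1 z [85.6 90.3 97. ]
mark side 82 [ 548.2 -136.8] [ 62.7 121.9] 15.1 z [76.3 88.9 95.3]
grey side 1331 [279.1 230.4] [169.1 207.7] 17.5 z [ 6.2 13.9 17.3]
greyrib side 294 [277.7 241.7] [88.1 22.3] 81.2 z [29.1 51.9 55.8]
black side 1196 [505.4 525.2] [139.1  93. ] 20.5 z [ 5.6 10.3 38. ]
cl ((519.25048828125, 242.17727661132812), (111.89493560791016, 64.41321563720703), 15.423211097717285) [0.0584 0.0603 0.0616 0.0628 0.0645]
cl ((482.0220947265625, 356.19036865234375), (112.16682434082031, 64.86624145507812), 16.105443954467773) [0.062  0.0645 0.066  0.068  0.0938]
```

View pics/crop1.png

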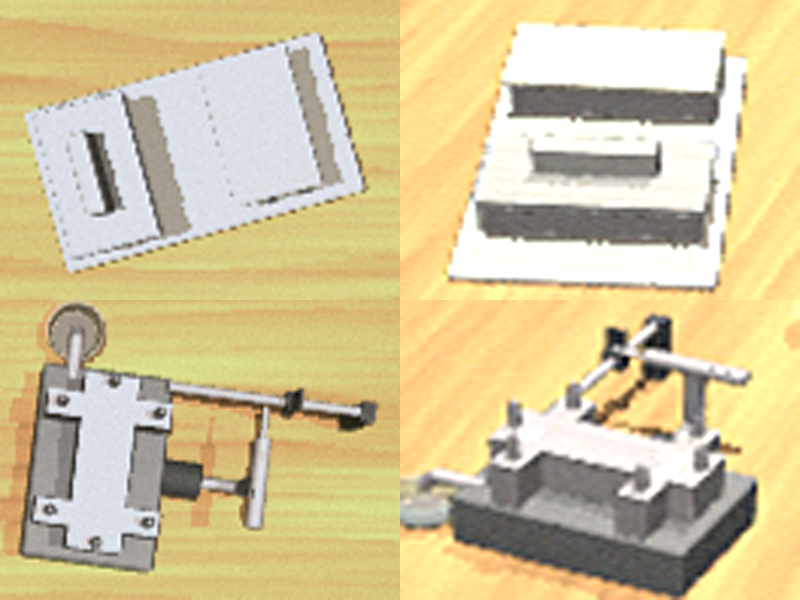

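The crop confirms it. The rack plate (left in the top-left panel) measures 112x65 mm with a 59x15 mm rib, and the grey one on the bench is larger. Rib top at 93 mm, board top at 61 mm, bed at 90 mm and the filter pin rectangle (130x84 mm) all match the text. I'll move now and take a wrist look over the filter on the way.

arm_command([
  [85, [0.8, 1.0, 0.35], [0, 0, 0]],
  [85, [0.8, 1.0, 0.35], [0, 0, 0]],
  [85, [0.8, 1.0, 0.35], [0, 0, 0]],
  [85, [0.8, 1.0, 0.35], [0, 0, 0]],
  [85, [0.8, 1.0, 0.35], [0, 0, 0]],
  [85, [0.8, 1.0, 0.35], [0, 0, 0]],
  [85, [0.8, 1.0, 0.35], [0, 0, 0]],
  [85, [0.8, 1.0, 0.35], [0, 0, 0]],
  [85, [0.8, 1.0, 0.35], [0, 0, 0]],
  [85, [0.8, 1.0, 0.35], [0, 0, 0]],
  [85, [0.8, 1.0, 0.35], [0, 0, 0]],
  [85, [0.8, 1.0, 0.35], [0, 0, 0]],
])

```text
time: 1.1
tool_pos: [0.378, -0.309, 0.2973]
tool_rot: [0.0, 0.994, 0.112, -0.0]
contact_force: [0.4, 0.4, -0.5]
gripper_width: 0.993
grasp_force: 0.0
```

arm_command([
  [85, [0.3, 0.8, 0.1], [0, 0, 0]],
  [85, [0.3, 0.8, 0.1], [0, 0, 0]],
  [85, [0.3, 0.8, 0.1], [0, 0, 0]],
  [85, [0.3, 0.8, 0.1], [0, 0, 0]],
  [85, [0.3, 0.8, 0.1], [0, 0, 0]],
  [85, [0.3, 0.8, 0.1], [0, 0, 0]],
  [85, [0.3, 0.8, 0.1], [0, 0, 0]],
  [85, [0.3, 0.8, 0.1], [0, 0, 0]],
  [85, [0.3, 0.8, 0.1], [0, 0, 0]],
])

```text
time: 1.85
tool_pos: [0.4671, -0.0707, 0.3262]
tool_rot: [0.0, 0.994, 0.11, -0.001]
contact_force: [-0.4, 0.0, 0.8]
gripper_width: 0.992
grasp_force: 0.0
```

```bash
python3 - <<'E'
from h import *
f=grab('wrist'); s=monitor.state(); print(s['time'],s['tool_pos'],s['tool_rot'],-f['R'].T@f['t'])
cv2.imwrite('pics/w1.png',np.clip(1.4*f['color'][:,:,::-1].astype(float),0,255))
E
```

```text
1.9 [ 0.4669486  -0.07125521  0.32620597] [ 6.74257951e-05  9.93967801e-01  1.09668305e-01 -9.32023408e-04] [ 0.54205669 -0.05414136  0.50866826][ WARN:0@0.797] global loadsave.cpp:1063 imwrite_ Unsupported depth image for selected encoder is fallbacked to CV_8U.
```

View pics/w1.png

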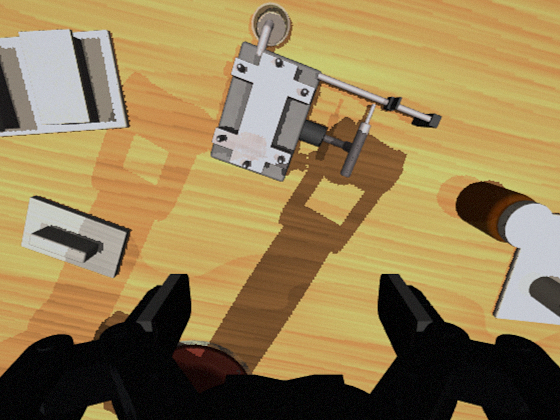

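The wrist view shows the filter bed at pixel (265,108) with all six pins clear, the bar at (353,150), the pointer at (372,107) and the fin at (393,103). I'll refine from this cloud.

```bash
python3 - <<'E'
from h import *
f=dict(np.load('wrist.npz')); P=cloud(f)
def R(n,u0,u1,v0,v1,a,b):
    Q=P[v0:v1,u0:u1].reshape(-1,3); Q=Q[(Q[:,2]>a)&(Q[:,2]<b)]
    c=cv2.minAreaRect((Q[:,:2]*1000).astype(np.float32)); print(n,len(Q),np.round(c[0],1),np.round(c[1],1),round(c[2],1),np.median(Q[:,2]).round(4)); return Q
R('pins',205,322,40,182,.102,.125); R('bed',205,322,40,182,.085,.096)
R('base',205,322,40,182,.04,.056)
R('bar',335,382,95,180,.084,.1)
q=R('mark',380,408,90,114,.07,.1); print(q[q[:,2]>.08].round(3)[:30])
R('board',0,135,20,140,.05,.075)
E
```

```text
pins 244 [534.8 -26.4] [ 85.  130.9] 83.2 0.1102
bed 5426 [534.8 -26.1] [100.2 136.1] 83.1 0.091
base 4361 [538.  -42.8] [142.5 167. ] 83.1 0.0508
bar 698 [ 531.6 -151.4] [13.8 94. ] 82.6 0.0942
mark 93 [ 585.8 -185.2] [ 3.4 14.2] 83.2 0.0855
[[ 0.593 -0.185  0.086]
 [ 0.593 -0.185  0.09 ]
 [ 0.593 -0.186  0.091]
 [ 0.592 -0.185  0.084]
 [ 0.592 -0.185  0.086]
 [ 0.592 -0.185  0.09 ]
 [ 0.592 -0.186  0.093]
 [ 0.592 -0.187  0.092]
 [ 0.591 -0.184  0.083]
 [ 0.591 -0.185  0.085]
 [ 0.59  -0.185  0.09 ]
 [ 0.59  -0.185  0.092]
 [ 0.591 -0.187  0.091]
 [ 0.589 -0.185  0.084]
 [ 0.589 -0.185  0.087]
 [ 0.589 -0.185  0.091]
 [ 0.589 -0.186  0.091]
 [ 0.59  -0.187  0.091]
 [ 0.588 -0.184  0.083]
 [ 0.588 -0.184  0.085]
 [ 0.588 -0.184  0.089]
 [ 0.588 -0.185  0.09 ]
 [ 0.588 -0.186  0.092]
 [ 0.587 -0.184  0.084]
 [ 0.587 -0.184  0.088]
 [ 0.587 -0.185  0.09 ]
 [ 0.587 -0.185  0.092]
 [ 0.587 -0.187  0.091]
 [ 0.586 -0.184  0.082]
 [ 0.586 -0.184  0.085]]
board 4910 [510.3 267.9] [116.3 122. ] 15.3 0.0624
```

arm_command([
  [85, [0.18, 0.98, -0.2], [0, 0, 0.037]],
  [85, [0.18, 0.98, -0.2], [0, 0, 0.037]],
  [85, [0.18, 0.98, -0.2], [0, 0, 0.037]],
  [85, [0.18, 0.98, -0.2], [0, 0, 0.037]],
  [85, [0.18, 0.98, -0.2], [0, 0, 0.037]],
  [85, [0.18, 0.98, -0.2], [0, 0, 0.037]],
  [85, [0.18, 0.98, -0.2], [0, 0, 0.037]],
  [85, [0.18, 0.98, -0.2], [0, 0, 0.037]],
  [85, [0.18, 0.98, -0.2], [0, 0, 0.037]],
  [85, [0.18, 0.98, -0.2], [0, 0, 0.037]],
])

```text
time: 2.73
tool_pos: [0.5218, 0.2225, 0.2663]
tool_rot: [0.001, 0.99, 0.139, -0.001]
contact_force: [-0.9, 0.0, 0.1]
gripper_width: 0.994
grasp_force: 0.0
```

arm_command([
  [85, [-0.007, 0.065, -0.2], [0, 0, 0]],
  [85, [-0.007, 0.065, -0.3], [0, 0, 0]],
  [85, [-0.007, 0.065, -0.4], [0, 0, 0]],
  [85, [-0.007, 0.065, -0.5], [0, 0, 0]],
  [85, [-0.007, 0.065, -0.58], [0, 0, 0]],
  [85, [-0.007, 0.065, -0.66], [0, 0, 0]],
  [85, [-0.007, 0.065, -0.72], [0, 0, 0]],
  [85, [-0.007, 0.065, -0.76], [0, 0, 0]],
  [85, [-0.007, 0.065, -0.787], [0, 0, 0]],
  [85, [-0.007, 0.065, -0.787], [0, 0, 0]],
])

```text
time: 3.57
tool_pos: [0.5189, 0.242, 0.0299]
tool_rot: [0.0, 0.99, 0.138, -0.001]
contact_force: [0.6, 0.3, -0.2]
gripper_width: 0.995
grasp_force: 0.0
```

arm_command([
  [58, [0, 0, 0], [0, 0, 0]],
  [58, [0, 0, 0], [0, 0, 0]],
  [58, [0, 0, 0], [0, 0, 0]],
  [58, [0, 0, 0], [0, 0, 0]],
  [58, [0, 0, 0], [0, 0, 0]],
  [58, [0, 0, 0], [0, 0, 0]],
  [58, [0, 0, 0], [0, 0, 0]],
  [58, [0, 0, 0], [0, 0, 0]],
])

```text
time: 4.23
tool_pos: [0.5194, 0.2439, 0.0312]
tool_rot: [-0.0, 0.99, 0.14, 0.0]
contact_force: [0.0, -0.6, 0.4]
gripper_width: 0.68
grasp_force: 0.0
```

```bash
python3 - <<'E'
from h import *
f=grab('side'); g=grab('wrist'); print(monitor.state()['gripper_width'],monitor.state()['grasp_force'])
a=cv2.resize(f['color'][200:320,190:310,::-1],(400,400)); b=cv2.resize(g['color'][:,:,::-1],(400,400))
cv2.imwrite('pics/g1.png',np.clip(1.5*np.hstack([a,b]).astype(float),0,255).astype(np.uint8))
E
```

```text
0.6843526905248566 0.0
```

View pics/g1.png

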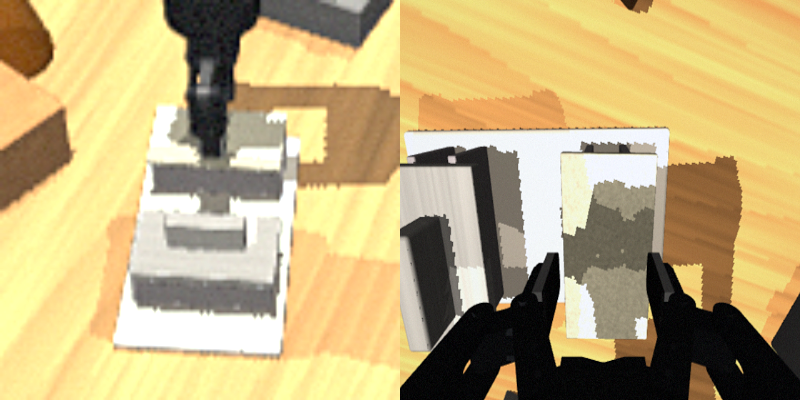

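The right panel shows the fingers straddling the board at (605,270), with a gap still on the left side. They simply have not closed enough, so I'll close further.

arm_command([
  [40, [0, 0, 0], [0, 0, 0]],
  [40, [0, 0, 0], [0, 0, 0]],
  [40, [0, 0, 0], [0, 0, 0]],
  [40, [0, 0, 0], [0, 0, 0]],
  [40, [0, 0, 0], [0, 0, 0]],
  [40, [0, 0, 0], [0, 0, 0]],
])

```text
time: 4.83
tool_pos: [0.5194, 0.2438, 0.0311]
tool_rot: [-0.0, 0.99, 0.14, -0.0]
contact_force: [-0.8, -0.3, -0.9]
gripper_width: 0.47
grasp_force: 0.0
```

```bash
python3 - <<'E'
from h import *
g=grab('wrist'); s=monitor.state(); print(s['gripper_width'],s['grasp_force'],s['tool_pos'],s['contact_force'])
P=cloud(g); Q=P.reshape(-1,3); 
m=(abs(Q[:,2]-.061)<.008)&(abs(Q[:,0]-.5193)<.08)&(abs(Q[:,1]-.242)<.045); q=Q[m]; print(m.sum(),cv2.minAreaRect((q[:,:2]*1000).astype(np.float32)),np.median(q[:,2]))
cv2.imwrite('pics/g2.png',np.clip(1.5*g['color'][:,:,::-1].astype(float),0,255).astype(np.uint8))
E
```

```text
0.4694505550987342 0.0 [0.51937393 0.24384343 0.03107895] [-0.30505592  0.25722179  0.15207608]
21684 ((521.2015380859375, 241.26876831054688), (110.69087982177734, 64.3321304321289), 15.433995246887207) 0.061939030820002884
```

View pics/g2.png

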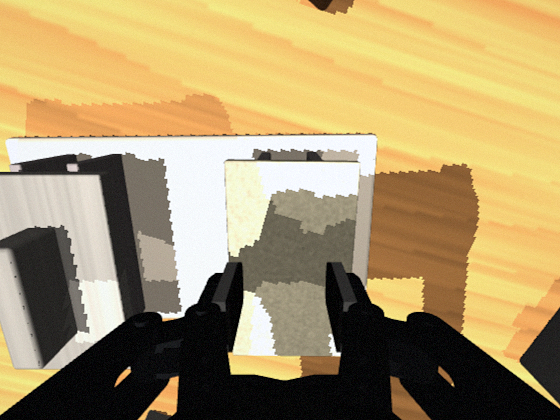

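```bash
python3 - <<'E'
from h import *
f=dict(np.load('wrist.npz')); P=cloud(f)
for v in(264,268,275,285,300,320,340): print(v,[(u,P[v,u].round(3).tolist()) for u in(215,225,235,335,345)])
E
```

```text
264 [(215, [0.486, 0.284, 0.01]), (225, [0.488, 0.277, 0.012]), (235, [0.525, 0.268, 0.079]), (335, [0.537, 0.224, 0.078]), (345, [0.532, 0.215, 0.062])]
268 [(215, [0.483, 0.283, 0.011]), (225, [0.523, 0.272, 0.082]), (235, [0.525, 0.268, 0.083]), (335, [0.537, 0.225, 0.083]), (345, [0.529, 0.214, 0.062])]
275 [(215, [0.518, 0.276, 0.082]), (225, [0.523, 0.271, 0.089]), (235, [0.525, 0.267, 0.089]), (335, [0.537, 0.226, 0.09]), (345, [0.538, 0.222, 0.089])]
285 [(215, [0.518, 0.274, 0.09]), (225, [0.524, 0.27, 0.098]), (235, [0.523, 0.266, 0.094]), (335, [0.536, 0.227, 0.098]), (345, [0.537, 0.223, 0.098])]
300 [(215, [0.523, 0.271, 0.108]), (225, [0.524, 0.268, 0.109]), (235, [0.517, 0.264, 0.096]), (335, [0.533, 0.227, 0.104]), (345, [0.536, 0.225, 0.108])]
320 [(215, [0.526, 0.269, 0.123]), (225, [0.518, 0.266, 0.111]), (235, [0.51, 0.262, 0.099]), (335, [0.525, 0.225, 0.105]), (345, [0.533, 0.225, 0.116])]
340 [(215, [0.531, 0.267, 0.139]), (225, [0.532, 0.264, 0.139]), (235, [0.471, 0.258, 0.062]), (335, [0.519, 0.223, 0.108]), (345, [0.54, 0.232, 0.138])]
```

```bash
python3 - <<'E'
from h import *
w=dict(np.load('wrist.npz')); print('cam',-w['R'].T@w['t'],w['R'][2])
g=grab('side'); t=grab('top')
for n,f in(('side',g),('top',t),('wrist',w)):
    P=cloud(f).reshape(-1,3); C=f['color'].reshape(-1,3).max(1)
    m=(C<45)&(np.hypot(P[:,0]-.5194,P[:,1]-.2438)<.07)&(P[:,2]>.06)
    q=P[m]; print(n,m.sum(),np.percentile(q[:,2],[0,1,5,20,50]).round(3) if m.sum() else '', q[np.argsort(q[:,2])[:5]].round(3).tolist())
    print(proj(f,[[.5194,.2438,.031],[.5194,.2438,.079]]))
E
```

```text
cam [0.59291082 0.2646575  0.21368931] [-0.28560529 -0.08055894 -0.95495543]
side 1243 [0.078 0.087 0.128 0.18  0.24 ] [[0.516, 0.222, 0.078], [0.517, 0.227, 0.078], [0.505, 0.271, 0.081], [0.517, 0.227, 0.082], [0.509, 0.274, 0.082]]
[[255.40405735 248.78754954]
 [254.9039966  236.61494897]]
top 848 [0.091 0.128 0.17  0.328 0.367] [[0.522, 0.211, 0.091], [0.522, 0.205, 0.123], [0.52, 0.195, 0.124], [0.522, 0.209, 0.124], [0.524, 0.207, 0.125]]
[[205.48605669 217.81047202]
 [202.34508352 216.46868788]]
wrist 41313 [0.061 0.082 0.099 0.127 0.143] [[0.512, 0.265, 0.061], [0.515, 0.265, 0.061], [0.53, 0.223, 0.061], [0.515, 0.265, 0.061], [0.531, 0.22, 0.061]]
[[283.97871503 247.07721587]
 [283.80163434 286.94067041]]
```

Both the wrist and side clouds put the real fingertips at z≈0.079 while the reported TCP is at 0.031. The tips therefore stand about 47 mm above the reported TCP, and the fingers closed above the board without touching it. The board is unmoved at (520,242), z 0.062. I'll open, go lower by that amount, and check.

arm_command([
  [85, [0, -0.005, 0], [0, 0, 0]],
  [85, [0, -0.005, 0], [0, 0, 0]],
  [85, [0, -0.005, 0], [0, 0, 0]],
  [85, [0, -0.005, 0], [0, 0, 0]],
  [85, [0, -0.005, 0], [0, 0, 0]],
  [85, [0, -0.005, 0], [0, 0, 0]],
  [85, [0, -0.005, 0], [0, 0, 0]],
  [85, [0, -0.005, 0], [0, 0, 0]],
  [85, [0, -0.005, -0.03], [0, 0, 0]],
  [85, [0, -0.005, -0.06], [0, 0, 0]],
  [85, [0, -0.005, -0.08], [0, 0, 0]],
  [85, [0, -0.005, -0.08], [0, 0, 0]],
])

```text
time: 5.98
tool_pos: [0.5174, 0.2417, 0.0043]
tool_rot: [0.0, 0.99, 0.139, -0.002]
contact_force: [-0.1, 1.2, -0.8]
gripper_width: 0.998
grasp_force: 0.0
```

```bash
cat >> h.py <<'E'
def tips():
    s=monitor.state(); x,y,z=s['tool_pos']; print('t',s['time'],'tcp',s['tool_pos'].round(4),'w',round(s['gripper_width'],3),'gf',round(s['grasp_force'],2),'F',s['contact_force'].round(1))
    for n in('side','wrist'):
        f=grab(n); P=cloud(f).reshape(-1,3); C=f['color'].reshape(-1,3).max(1)
        m=(C<45)&(np.hypot(P[:,0]-x,P[:,1]-y)<.065)&(P[:,2]>z-.01)&(P[:,2]<z+.2); q=P[m]
        o=q[np.argsort(q[:,2])]; print(n,m.sum(),np.percentile(q[:,2],[.2,1,3]).round(4),o[5:60:12].round(3).tolist())
E
python3 -c "
from h import *
tips()"
```

```text
t 5.9833 tcp [0.5174 0.2417 0.0043] w 0.998 gf 0.0 F [-0.1  1.2 -0.8]
side 407 [0.0642 0.068  0.0731] [[0.498, 0.295, 0.069], [0.5, 0.296, 0.077], [0.505, 0.298, 0.085], [0.518, 0.208, 0.11], [0.495, 0.284, 0.12]]
wrist 36370 [0.0215 0.0585 0.0666] [[0.576, 0.238, 0.011], [0.567, 0.266, 0.013], [0.567, 0.266, 0.015], [0.578, 0.242, 0.017], [0.574, 0.245, 0.019]]
```

arm_command([
  [85, [0.003, 0, -0.03], [0, 0, 0]],
  [85, [0.003, 0, -0.06], [0, 0, 0]],
  [85, [0.003, 0, -0.073], [0, 0, 0]],
  [58, [0.003, 0, -0.073], [0, 0, 0]],
  [58, [0.003, 0, -0.073], [0, 0, 0]],
  [58, [0.003, 0, -0.073], [0, 0, 0]],
  [58, [0.003, 0, -0.073], [0, 0, 0]],
  [58, [0.003, 0, -0.073], [0, 0, 0]],
  [58, [0.003, 0, -0.073], [0, 0, 0]],
  [58, [0.003, 0, -0.073], [0, 0, 0]],
])

```text
time: 6.92
tool_pos: [0.5203, 0.2424, -0.0147]
tool_rot: [-0.0, 0.99, 0.139, 0.0]
contact_force: [-0.1, -0.6, -1.2]
gripper_width: 0.73
grasp_force: 65.4
```

```bash
python3 -c "
from h import *
tips()"
```

```text
t 6.9167 tcp [ 0.5203  0.2424 -0.0147] w 0.73 gf 65.38 F [-0.1 -0.6 -1.2]
side 424 [0.044  0.0466 0.0541] [[0.505, 0.287, 0.047], [0.513, 0.289, 0.058], [0.505, 0.303, 0.083], [0.498, 0.3, 0.086], [0.503, 0.301, 0.089]]
wrist 39128 [0.0182 0.0403 0.0569] [[0.527, 0.189, 0.01], [0.569, 0.267, 0.012], [0.577, 0.243, 0.015], [0.569, 0.267, 0.016], [0.577, 0.244, 0.016]]
```

arm_command([
  [58, [0, 0, 0.08], [0, 0, 0]],
  [58, [0, 0, 0.18], [0, 0, 0]],
  [58, [0, 0, 0.28], [0, 0, 0]],
  [58, [0, 0, 0.37], [0, 0, 0]],
  [58, [0, 0, 0.4], [0, 0, 0]],
  [58, [0, 0, 0.4], [0, 0, 0]],
])

```text
time: 7.52
tool_pos: [0.5226, 0.2431, 0.1087]
tool_rot: [-0.001, 0.99, 0.139, 0.003]
contact_force: [-0.0, 1.0, 0.1]
gripper_width: 0.738
grasp_force: 65.7
```

arm_command([
  [58, [0.005, -0.08, 0], [0, 0, -0.03]],
  [58, [0.01, -0.18, 0], [0, 0, -0.06]],
  [58, [0.015, -0.28, 0], [0, 0, -0.09]],
  [58, [0.02, -0.38, 0], [0, 0, -0.12]],
  [58, [0.025, -0.48, 0], [0, 0, -0.15]],
  [58, [0.03, -0.58, 0], [0, 0, -0.18]],
  [58, [0.035, -0.68, 0], [0, 0, -0.21]],
  [58, [0.04, -0.78, 0], [0, 0, -0.24]],
  [58, [0.045, -0.86, 0], [0, 0, -0.254]],
  [58, [0.045, -0.895, 0], [0, 0, -0.254]],
  [58, [0.045, -0.895, 0], [0, 0, -0.254]],
  [58, [0.045, -0.895, 0], [0, 0, -0.254]],
])

```text
time: 8.52
tool_pos: [0.5328, -0.0258, 0.1035]
tool_rot: [-0.001, 0.998, -0.06, -0.001]
contact_force: [-0.6, 0.8, -0.9]
gripper_width: 0.736
grasp_force: 65.7
```

```bash
cat >> h.py <<'E'
def sheet(z,half=.015,n='wrist',rad=.085,c=None,bright=90):
    s=monitor.state(); f=grab(n); P=cloud(f).reshape(-1,3); C=f['color'].reshape(-1,3).max(1); c=s['tool_pos'][:2] if c is None else c
    m=(abs(P[:,2]-z)<half)&(np.hypot(*(P[:,:2]-c).T)<rad)&(C>bright); q=P[m]
    r=cv2.minAreaRect((q[:,:2]*1000).astype(np.float32)); A=np.c_[q[:,:2]-q[:,:2].mean(0),np.ones(len(q))]
    k=np.linalg.lstsq(A,q[:,2],rcond=None)[0]
    print(n,m.sum(),np.round(r[0],1),np.round(r[1],1),round(r[2],1),'z',np.median(q[:,2]).round(4),'tilt',k[:2].round(3)); return q
E
python3 -c "
from h import *
tips(); sheet(.181); sheet(.181,n='top')"
```

```text
t 8.5167 tcp [ 0.5328 -0.0258  0.1035] w 0.736 gf 65.73 F [-0.6  0.8 -0.9]
side 610 [0.1596 0.1626 0.1719] [[0.536, 0.021, 0.162], [0.532, 0.022, 0.171], [0.531, 0.017, 0.179], [0.529, -0.058, 0.186], [0.529, 0.021, 0.193]]
wrist 38627 [0.1014 0.1607 0.177 ] [[0.576, -0.072, 0.095], [0.575, -0.068, 0.096], [0.576, -0.071, 0.097], [0.573, -0.067, 0.098], [0.575, -0.068, 0.099]]
wrist 17082 [547.5 -19.8] [77.3 85.5] 82.9 z 0.1813 tilt [-0.001  0.004]
top 224 [489.9 -25.4] [49.9 26.8] 86.7 z 0.1812 tilt [-0.004 -0.014]
```

```bash
cat >> h.py <<'E'
def ext(q,c=(.5343,-.0262),yaw=-6.9):
    a=np.deg2rad(yaw); d=(q[:,:2]-c)*1000; u=d@[np.cos(a),np.sin(a)]; v=d@[-np.sin(a),np.cos(a)]
    print('x',np.percentile(u,[.5,2,98,99.5]).round(1),'y',np.percentile(v,[.5,2,98,99.5]).round(1))
E
python3 -c "
from h import *
ext(sheet(.181)); ext(sheet(.181,n='top',bright=40)); ext(sheet(.181,n='side',bright=70))"
```

```text
wrist 17191 [548.  -19.6] [77.2 85.5] 82.6 z 0.1819 tilt [0.    0.003]
x [-26.6 -23.6  54.6  55. ] y [-29.9 -29.1  32.2  33. ]
top 302 [494.6 -24.9] [52.5 36.1] 80.1 z 0.1814 tilt [0.012 0.001]
x [-56.7 -56.3 -26.1 -22.3] y [-29.3 -28.2  22.2  22.7]
side 293 [533.6 -25.8] [ 74.2 111. ] 81.8 z 0.181 tilt [-0.004 -0.019]
x [-55.2 -54.8  53.6  54.9] y [-31.2 -28.7  36.3  37.4]
```

arm_command([
  [58, [0.002, 0, -0.07], [0, 0, 0]],
  [58, [0.002, 0, -0.13], [0, 0, 0]],
  [58, [0.002, 0, -0.18], [0, 0, 0]],
  [58, [0.002, 0, -0.21], [0, 0, 0]],
  [58, [0.002, 0, -0.235], [0, 0, 0]],
  [58, [0.002, 0, -0.255], [0, 0, 0]],
  [58, [0.002, 0, -0.27], [0, 0, 0]],
  [58, [0.002, 0, -0.277], [0, 0, 0]],
  [58, [0.002, 0, -0.277], [0, 0, 0]],
])

```text
time: 9.62
tool_pos: [0.5345, -0.0262, 0.0221]
tool_rot: [-0.0, 0.998, -0.06, 0.0]
contact_force: [0.3, 0.1, -0.6]
gripper_width: 0.739
grasp_force: 65.7
```

```bash
python3 -c "
from h import *
print(monitor.state()['contact_force'],monitor.state()['tool_pos']); ext(sheet(.097)); ext(sheet(.097,n='side',bright=70))"
```

```text
[ 0.2578816   0.09083224 -0.62883427] [ 0.53447213 -0.02617151  0.02208054]
wrist 23185 [554.5 -29. ] [100.1  97.4] 82.7 z 0.099 tilt [-0.079  0.009]
x [-25.  -21.8  67.8  68.8] y [-48.6 -43.1  43.3  47.5]
side 425 [535.1 -18.5] [102.3 134.9] 88.4 z 0.0977 tilt [ 0.002 -0.084]
x [-65.9 -64.8  63.7  66.1] y [-45.2 -36.1  51.7  54.7]
```

No contact and the board is aligned. Lowering the last 2 mm and releasing.

arm_command([
  [58, [0, 0, -0.004], [0, 0, 0]],
  [58, [0, 0, -0.006], [0, 0, 0]],
  [58, [0, 0, -0.006], [0, 0, 0]],
  [85, [0, 0, -0.006], [0, 0, 0]],
  [85, [0, 0, -0.006], [0, 0, 0]],
  [85, [0, 0, -0.006], [0, 0, 0]],
  [85, [0, 0, -0.006], [0, 0, 0]],
  [85, [0, 0, -0.006], [0, 0, 0]],
  [85, [0, 0, -0.006], [0, 0, 0]],
  [85, [0, 0, -0.006], [0, 0, 0]],
])

```text
time: 10.55
tool_pos: [0.5344, -0.0262, 0.0203]
tool_rot: [0.0, 0.998, -0.059, 0.0]
contact_force: [-0.3, 0.6, -0.5]
gripper_width: 0.995
grasp_force: 0.0
```

arm_command([
  [85, [0, 0, 0.1], [0, 0, 0]],
  [85, [0, 0, 0.2], [0, 0, 0]],
  [85, [0, 0, 0.33], [0, 0, 0]],
  [85, [0, 0, 0.46], [0, 0, 0]],
  [85, [-0.02, 0.1, 0.5], [0, 0, 0]],
  [85, [-0.06, 0.3, 0.5], [0, 0, 0.07]],
  [85, [-0.08, 0.4, 0.5], [0, 0, 0.14]],
  [85, [-0.08, 0.4, 0.5], [0, 0, 0.2]],
  [85, [-0.08, 0.4, 0.5], [0, 0, 0.254]],
  [85, [-0.08, 0.4, 0.5], [0, 0, 0.254]],
])

```text
time: 11.38
tool_pos: [0.5101, 0.0949, 0.1704]
tool_rot: [0.0, 0.99, 0.141, 0.0]
contact_force: [0.6, 0.0, -0.3]
gripper_width: 0.997
grasp_force: 0.0
```

```bash
python3 - <<'E'
from h import *
print(monitor.state()['tool_pos'])
f=dict(np.load('top.npz'))
for n in('top','wrist'):
    q=sheet(.096,.005,n,c=(.5343,-.0262),bright=70,rad=.062); ext(q)
q=sheet(.066,.006,'wrist',c=(.482,.356),bright=60,rad=.075); ext(q,(.482,.356),16)
q=sheet(.092,.006,'wrist',c=(.482,.356),bright=20,rad=.05); ext(q,(.482,.356),16)
f=dict(np.load('wrist.npz')); cv2.imwrite('pics/w2.png',np.clip(1.4*f['color'][:,:,::-1].astype(float),0,255).astype(np.uint8))
E
```

```text
[0.51008631 0.09486598 0.17036218]
top 1117 [533.2 -36.5] [ 79.2 120.8] 86.8 z 0.0963 tilt [-0.002  0.009]
x [-57.7 -55.   54.2  58.1] y [-41.5 -32.6  25.4  29. ]
wrist 9819 [535.3 -26.3] [ 98.1 121.2] 83.3 z 0.0967 tilt [-0.003  0.   ]
x [-53.5 -51.2  54.6  57.9] y [-39.4 -30.3  32.2  42.5]
wrist 3156 [486.4 341. ] [110.  37.] 15.6 z 0.0664 tilt [-0.001  0.004]
x [-54.5 -53.4  50.2  54. ] y [-33.5 -33.   -2.2   0.6]
wrist 0 [0. 0.] [0. 0.] 0.0 z nan tilt [0. 0.]h.py:20: RuntimeWarning: Mean of empty slice.
  r=cv2.minAreaRect((q[:,:2]*1000).astype(np.float32)); A=np.c_[q[:,:2]-q[:,:2].mean(0),np.ones(len(q))]
  ret = um.true_divide(
  return _methods._mean(a, axis=axis, dtype=dtype,
  ret = ret.dtype.type(ret / rcount)
Traceback (most recent call last):
  File "h.py", line 25, in ext
    print('x',np.percentile(u,[.5,2,98,99.5]).round(1),'y',np.percentile(v,[.5,2,98,99.5]).round(1))
              ~~~~~~~~~~~~~^^^^^^^^^^^^^^^^^^
IndexError: index -1 is out of bounds for axis 0 with size 0
```

The board is seated: top at 0.0965, tilt about 0, centred. Next is the plate; its rib is at (481.5,355.7) with the top at 93 mm.

arm_command([
  [85, [-0.095, 0.868, 0], [0, 0, 0]],
  [85, [-0.095, 0.868, 0], [0, 0, 0]],
  [85, [-0.095, 0.868, 0], [0, 0, 0]],
  [85, [-0.095, 0.868, 0], [0, 0, 0]],
  [85, [-0.095, 0.868, 0], [0, 0, 0]],
  [85, [-0.095, 0.868, 0], [0, 0, 0]],
  [85, [-0.095, 0.868, 0], [0, 0, 0]],
  [60, [-0.095, 0.868, -0.1], [0, 0, 0]],
  [60, [-0.095, 0.868, -0.2], [0, 0, 0]],
  [60, [-0.095, 0.868, -0.28], [0, 0, 0]],
  [60, [-0.095, 0.868, -0.33], [0, 0, 0]],
  [60, [-0.095, 0.868, -0.33], [0, 0, 0]],
])

```text
time: 12.58
tool_pos: [0.4793, 0.3517, 0.0662]
tool_rot: [0.002, 0.99, 0.138, -0.004]
contact_force: [0.1, -0.0, 0.3]
gripper_width: 0.699
grasp_force: 0.0
```

```bash
python3 - <<'E'
from h import *
tips()
q=sheet(.066,.006,'wrist',c=(.482,.356),bright=60,rad=.075); ext(q,(.482,.356),16)
q=sheet(.0935,.004,'wrist',c=(.482,.356),bright=40,rad=.04); ext(q,(.482,.356),16)
E
```

```text
t 12.5833 tcp [0.4793 0.3517 0.0662] w 0.699 gf 0.0 F [ 0.1 -0.   0.3]
side 581 [0.1176 0.1222 0.1279] [[0.468, 0.395, 0.122], [0.472, 0.396, 0.128], [0.465, 0.395, 0.133], [0.459, 0.412, 0.16], [0.472, 0.416, 0.163]]
wrist 40917 [0.0657 0.0933 0.1259] [[0.536, 0.367, 0.057], [0.537, 0.366, 0.058], [0.538, 0.363, 0.058], [0.543, 0.345, 0.059], [0.536, 0.368, 0.059]]
wrist 11291 [482.6 355. ] [110.6  64.2] 16.3 z 0.0659 tilt [-0.001  0.002]
x [-53.5 -52.1  54.6  55.3] y [-32.7 -31.8  29.9  30.6]
wrist 2522 [483.  355.2] [59.9 14. ] 15.8 z 0.0938 tilt [-0.002 -0.003]
x [-28.3 -27.1  29.6  30.3] y [-8.  -7.8  5.6  5.8]
```

arm_command([
  [60, [0.004, 0, -0.06], [0, 0, 0]],
  [60, [0.004, 0, -0.11], [0, 0, 0]],
  [60, [0.004, 0, -0.145], [0, 0, 0]],
  [60, [0.004, 0, -0.163], [0, 0, 0]],
  [35, [0.004, 0, -0.163], [0, 0, 0]],
  [8, [0.004, 0, -0.163], [0, 0, 0]],
  [8, [0.004, 0, -0.163], [0, 0, 0]],
  [8, [0.004, 0, -0.163], [0, 0, 0]],
  [8, [0.004, 0, -0.163], [0, 0, 0]],
  [8, [0.004, 0, -0.163], [0, 0, 0]],
  [8, [0.004, 0, -0.163], [0, 0, 0]],
  [8, [0.004, 0, -0.163], [0, 0, 0]],
])

```text
time: 13.78
tool_pos: [0.4858, 0.3558, 0.0264]
tool_rot: [-0.001, 0.99, 0.139, 0.003]
contact_force: [-0.9, 0.6, 6.8]
gripper_width: 0.152
grasp_force: 62.4
```

arm_command([
  [8, [0, 0, 0], [0, 0, 0]],
  [8, [0, 0, 0], [0, 0, 0]],
  [8, [0, 0, 0], [0, 0, 0]],
  [8, [0, 0, 0], [0, 0, 0]],
  [8, [0, 0, 0], [0, 0, 0]],
  [8, [0, 0, 0.01], [0, 0, 0]],
  [8, [0, 0, 0.02], [0, 0, 0]],
])

```text
time: 14.37
tool_pos: [0.4832, 0.3543, 0.0291]
tool_rot: [-0.0, 0.99, 0.14, 0.0]
contact_force: [0.1, 0.5, -3.1]
gripper_width: 0.153
grasp_force: 60.6
```

```bash
python3 - <<'E'
from h import *
tips()
q=sheet(.07,.008,'wrist',c=(.482,.356),bright=60,rad=.075); ext(q,(.483,.3552),16)
E
```

```text
t 14.3667 tcp [0.4832 0.3543 0.0291] w 0.153 gf 60.6 F [ 0.1  0.5 -3.1]
side 527 [0.0797 0.0827 0.0887] [[0.481, 0.374, 0.083], [0.472, 0.375, 0.09], [0.472, 0.39, 0.118], [0.467, 0.371, 0.125], [0.471, 0.342, 0.134]]
wrist 43472 [0.0308 0.0633 0.0834] [[0.543, 0.359, 0.02], [0.535, 0.384, 0.022], [0.542, 0.36, 0.024], [0.535, 0.359, 0.027], [0.534, 0.382, 0.028]]
wrist 9523 [480.5 353.7] [110.4  64.4] 16.0 z 0.0683 tilt [-0.006 -0.001]
x [-55.4 -48.6  51.6  52. ] y [-32.3 -31.5  30.4  31. ]
```

arm_command([
  [8, [0, 0, 0.08], [0, 0, 0]],
  [8, [0, 0, 0.17], [0, 0, 0]],
  [8, [0, 0, 0.27], [0, 0, 0]],
  [8, [0, 0, 0.36], [0, 0, 0]],
  [8, [0, -0.05, 0.4], [0, 0, 0]],
  [8, [0.02, -0.13, 0.4], [0, 0, 0]],
  [8, [0.04, -0.23, 0.4], [0, 0, -0.03]],
  [8, [0.06, -0.33, 0.4], [0, 0, -0.06]],
  [8, [0.08, -0.43, 0.4], [0, 0, -0.1]],
  [8, [0.1, -0.53, 0.4], [0, 0, -0.13]],
  [8, [0.12, -0.63, 0.4], [0, 0, -0.17]],
  [8, [0.13, -0.7, 0.4], [0, 0, -0.2]],
])

```text
time: 15.52
tool_pos: [0.5219, 0.1418, 0.1477]
tool_rot: [0.0, 1.0, -0.019, -0.0]
contact_force: [-0.8, 0.5, -1.8]
gripper_width: 0.153
grasp_force: 60.5
```

arm_command([
  [8, [0.01, -0.08, 0], [0, 0, -0.02]],
  [8, [0.02, -0.18, 0], [0, 0, -0.04]],
  [8, [0.03, -0.28, 0], [0, 0, -0.054]],
  [8, [0.04, -0.38, 0], [0, 0, -0.054]],
  [8, [0.04, -0.47, 0], [0, 0, -0.054]],
  [8, [0.04, -0.54, 0], [0, 0, -0.054]],
  [8, [0.04, -0.57, 0], [0, 0, -0.054]],
  [8, [0.04, -0.57, 0], [0, 0, -0.054]],
  [8, [0.04, -0.57, 0], [0, 0, -0.054]],
  [8, [0.04, -0.57, 0], [0, 0, -0.054]],
])

```text
time: 16.35
tool_pos: [0.5339, -0.0257, 0.1481]
tool_rot: [-0.0, 0.998, -0.059, -0.0]
contact_force: [-0.4, 0.1, -1.5]
gripper_width: 0.152
grasp_force: 60.5
```

```bash
python3 - <<'E'
from h import *
tips()
ext(sheet(.189,.007)); ext(sheet(.189,.008,n='top',bright=30)); ext(sheet(.189,.008,n='side',bright=70))
E
```

```text
t 16.35 tcp [ 0.5339 -0.0257  0.1481] w 0.152 gf 60.51 F [-0.4  0.1 -1.5]
side 688 [0.1973 0.1997 0.2106] [[0.539, -0.004, 0.199], [0.532, -0.002, 0.209], [0.533, -0.005, 0.217], [0.527, -0.007, 0.224], [0.523, -0.013, 0.233]]
wrist 43049 [0.1801 0.193  0.2051] [[0.588, -0.009, 0.179], [0.587, -0.02, 0.179], [0.588, -0.007, 0.179], [0.583, -0.053, 0.18], [0.585, -0.035, 0.18]]
wrist 8705 [531.1 -24.5] [ 64.4 109.9] 82.8 z 0.1876 tilt [-0.006  0.001]
x [-54.1 -13.9  50.9  51.3] y [-30.2 -29.4  32.1  32.8]
top 326 [493.8 -28.1] [49.2 41.8] 80.1 z 0.1879 tilt [ 0.004 -0.002]
x [-60.  -59.6 -23.6 -19.8] y [-30.4 -29.3  17.2  18. ]
side 279 [531.6 -19. ] [ 68.1 111.5] 85.9 z 0.1872 tilt [-0.007 -0.013]
x [-59.2 -58.2  49.8  51.7] y [-27.9 -26.4  36.5  37.5]
```

arm_command([
  [8, [0.012, -0.003, -0.05], [0, 0, 0]],
  [8, [0.012, -0.003, -0.11], [0, 0, 0]],
  [8, [0.012, -0.003, -0.15], [0, 0, 0]],
  [8, [0.012, -0.003, -0.18], [0, 0, 0]],
  [8, [0.012, -0.003, -0.18], [0, 0, 0]],
])

```text
time: 17.02
tool_pos: [0.5358, -0.0271, 0.0916]
tool_rot: [-0.0, 0.998, -0.059, -0.002]
contact_force: [0.1, 0.2, -2.4]
gripper_width: 0.154
grasp_force: 60.5
```

```bash
python3 - <<'E'
from h import *
print(monitor.state()['tool_pos'],monitor.state()['contact_force'])
ext(sheet(.1336,.007)); ext(sheet(.1336,.008,n='side',bright=70))
E
```

```text
[ 0.5357821  -0.027096    0.09161437] [ 0.14038986  0.17545674 -2.41998015]
wrist 9197 [533. -26.] [ 63.9 110.1] 83.0 z 0.1308 tilt [-0.011  0.003]
x [-51.2 -40.   53.1  53.4] y [-31.6 -30.8  30.5  31.3]
side 291 [533.7 -23.6] [ 70.  110.3] 83.1 z 0.1319 tilt [-0.009 -0.022]
x [-55.6 -55.   51.7  52.6] y [-30.8 -27.6  35.8  37.4]
```

arm_command([
  [8, [0.002, 0, -0.03], [0, 0, 0]],
  [8, [0.002, 0, -0.05], [0, 0, 0]],
  [8, [0.002, 0, -0.065], [0, 0, 0]],
  [8, [0.002, 0, -0.075], [0, 0, 0]],
  [8, [0.002, 0, -0.08], [0, 0, 0]],
  [8, [0.002, 0, -0.083], [0, 0, 0]],
  [8, [0.002, 0, -0.083], [0, 0, 0]],
])

```text
time: 17.7
tool_pos: [0.5383, -0.0277, 0.0694]
tool_rot: [0.0, 0.998, -0.06, -0.0]
contact_force: [0.4, 0.6, -1.9]
gripper_width: 0.156
grasp_force: 60.5
```

```bash
python3 - <<'E'
from h import *
print(monitor.state()['tool_pos'],monitor.state()['contact_force'])
ext(sheet(.108,.007,rad=.066)); ext(sheet(.108,.008,n='side',bright=70,rad=.06))
E
```

```text
[ 0.53829373 -0.02768716  0.06942628] [ 0.39277024  0.61517721 -1.85449118]
wrist 9424 [537.3 -34. ] [121.1  82.1] 4.4 z 0.1087 tilt [-0.005  0.003]
x [-50.4 -42.3  55.4  55.9] y [-32.  -31.2  30.4  31.3]
side 281 [538.2 -20.6] [118.1  77.3] 2.3 z 0.1083 tilt [-0.01  -0.019]
x [-52.5 -50.5  56.   62.3] y [-36.3 -31.   39.8  44.7]
```

Top at 0.1085, with 2.5 mm to go and no side force. Seating it and releasing with a small opening.

arm_command([
  [8, [-0.001, 0, -0.004], [0, 0, 0]],
  [8, [-0.001, 0, -0.007], [0, 0, 0]],
  [8, [-0.001, 0, -0.009], [0, 0, 0]],
  [8, [-0.001, 0, -0.009], [0, 0, 0]],
  [45, [-0.001, 0, -0.007], [0, 0, 0]],
  [45, [-0.001, 0, 0], [0, 0, 0]],
  [45, [-0.001, 0, 0], [0, 0, 0]],
  [45, [-0.001, 0, 0], [0, 0, 0]],
  [45, [-0.001, 0, 0], [0, 0, 0]],
  [45, [-0.001, 0, 0.01], [0, 0, 0]],
  [45, [-0.001, 0, 0.08], [0, 0, 0]],
  [45, [-0.001, 0, 0.2], [0, 0, 0]],
])

```text
time: 18.8
tool_pos: [0.5343, -0.027, 0.1253]
tool_rot: [-0.001, 0.998, -0.06, -0.005]
contact_force: [0.9, 0.1, 0.2]
gripper_width: 0.529
grasp_force: 0.0
```

arm_command([
  [45, [-0.05, -0.08, 0.1], [0, 0, 0]],
  [45, [-0.05, -0.2, 0.14], [0, 0, 0]],
  [45, [-0.05, -0.3, 0.14], [0, 0, 0]],
  [45, [-0.05, -0.41, 0.14], [0, 0, 0]],
  [45, [-0.05, -0.41, 0.14], [0, 0, 0]],
  [45, [-0.05, -0.41, 0.14], [0, 0, 0]],
])

```text
time: 19.3
tool_pos: [0.5228, -0.1519, 0.1716]
tool_rot: [-0.0, 0.998, -0.061, -0.0]
contact_force: [-0.6, 0.0, 0.2]
gripper_width: 0.528
grasp_force: 0.0
```

```bash
python3 - <<'E'
from h import *
tips()
for n in('top','side'):
    ext(sheet(.106,.006,n,c=(.5343,-.0262),bright=70,rad=.062))
    ext(sheet(.134,.006,n,c=(.5343,-.0262),bright=50,rad=.045))
f=grab('wrist'); cv2.imwrite('pics/w3.png',np.clip(1.4*f['color'][:,:,::-1].astype(float),0,255).astype(np.uint8))
E
```

```text
t 19.3 tcp [ 0.5228 -0.1519  0.1716] w 0.528 gf 0.0 F [-0.6  0.   0.2]
side 689 [0.2167 0.2216 0.2269] [[0.516, -0.173, 0.221], [0.522, -0.111, 0.225], [0.528, -0.178, 0.23], [0.509, -0.171, 0.234], [0.509, -0.17, 0.238]]
wrist 41109 [0.2179 0.2231 0.232 ] [[0.521, -0.128, 0.215], [0.53, -0.129, 0.216], [0.517, -0.127, 0.216], [0.53, -0.181, 0.217], [0.537, -0.128, 0.217]]
top 1070 [534.8 -23.9] [ 85.2 120.1] 85.6 z 0.1065 tilt [0.002 0.001]
x [-55.6 -54.1  52.1  53.6] y [-34.7 -31.1  31.7  39.3]
top 159 [533.5 -25.8] [14.1 60. ] 83.5 z 0.1342 tilt [-0.017 -0.032]
x [-30.4 -29.7  28.   28.9] y [-6.6 -6.4  7.1  7.3]
side 349 [534.5 -22.7] [ 86.4 122.3] 81.6 z 0.106 tilt [-0.001 -0.007]
x [-59.9 -53.8  55.   58.3] y [-38.7 -32.1  41.8  44.4]
side 78 [534.8 -23.5] [18.4 60.1] 81.4 z 0.1335 tilt [-0.004 -0.111]
x [-29.6 -28.7  27.4  29.3] y [-6.5 -5.3 11.5 11.8]
```

View pics/w3.png

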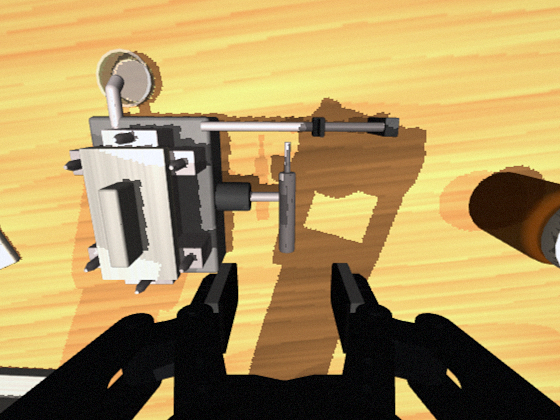

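The plate is seated: top at 0.106, rib top at 0.134, centred. The image shows the bar at (287,212), the pointer tip at (288,145) and the fin at (318,127). Next I measure the pull.

```bash
cat >> h.py <<'E'
def seg(n,box,a,b):
    f=dict(np.load(n+'.npz')); P=cloud(f)[box[2]:box[3],box[0]:box[1]].reshape(-1,3); q=P[(P[:,2]>a)&(P[:,2]<b)]
    r=cv2.minAreaRect((q[:,:2]*1000).astype(np.float32)); an=np.deg2rad(-6.9); d=(q[:,:2]-[.5343,-.0262])*1000
    u=d@[np.cos(an),np.sin(an)]; v=d@[-np.sin(an),np.cos(an)]
    print(n,len(q),np.round(r[0],1),np.round(r[1],1),round(r[2],1),'z',np.median(q[:,2]).round(4),'x',u.min().round(1),u.max().round(1),'y',v.min().round(1),np.median(v).round(1),v.max().round(1))
E
python3 - <<'E'
from h import *
seg('wrist',(275,300,170,255),.085,.1); seg('wrist',(280,296,138,165),.08,.1); seg('wrist',(305,330,112,142),.08,.1)
seg('top',(353,375,185,235),.085,.1); seg('top',(370,390,183,203),.08,.1)
E
```

```text
wrist 1352 [ 521.3 -150.9] [14.  71.3] 83.0 z 0.0947 x -33.6 37.8 y -132.3 -125.1 -118.3
wrist 138 [ 569.9 -156.8] [ 4.1 17.5] 83.3 z 0.091 x 42.3 59.8 y -127.4 -125.3 -123.3
wrist 101 [ 586.1 -185.9] [ 3.3 13.6] 84.2 z 0.0906 x 63.8 77.4 y -154.0 -151.8 -150.7
top 119 [ 529.7 -151.1] [13.8 93.3] 83.3 z 0.0935 x -36.2 57.1 y -131.5 -124.0 -117.7
top 13 [ 585.2 -184.4] [12.9  3. ] 3.2 z 0.0887 x 62.9 76.0 y -153.6 -150.8 -150.3
```

arm_command([
  [45, [-0.008, 0.004, -0.1], [0, 0, 0]],
  [45, [-0.008, 0.004, -0.2], [0, 0, 0]],
  [45, [-0.008, 0.004, -0.3], [0, 0, 0]],
  [45, [-0.008, 0.004, -0.38], [0, 0, 0]],
  [45, [-0.008, 0.004, -0.44], [0, 0, 0]],
  [45, [-0.008, 0.004, -0.48], [0, 0, 0]],
  [45, [-0.008, 0.004, -0.505], [0, 0, 0]],
  [45, [-0.008, 0.004, -0.505], [0, 0, 0]],
])

```text
time: 20.32
tool_pos: [0.5197, -0.1488, 0.0185]
tool_rot: [-0.0, 0.998, -0.059, -0.001]
contact_force: [0.0, 0.2, -0.1]
gripper_width: 0.527
grasp_force: 0.0
```

arm_command([
  [8, [0, 0, 0], [0, 0, 0]],
  [8, [0, 0, 0], [0, 0, 0]],
  [8, [0, 0, 0], [0, 0, 0]],
  [8, [0, 0, 0], [0, 0, 0]],
  [8, [0, 0, 0], [0, 0, 0]],
  [8, [0, 0, 0], [0, 0, 0]],
  [8, [0, 0, 0], [0, 0, 0]],
  [8, [0, 0, 0], [0, 0, 0]],
  [8, [0, 0, 0], [0, 0, 0]],
  [8, [0, 0, 0], [0, 0, 0]],
])

```text
time: 21.15
tool_pos: [0.5218, -0.1518, 0.022]
tool_rot: [0.002, 0.998, -0.06, 0.002]
contact_force: [-1.1, -6.1, 0.4]
gripper_width: 0.148
grasp_force: 58.4
```

```bash
python3 -c "
from h import *
tips()"
```

```text
t 21.15 tcp [ 0.5218 -0.1518  0.022 ] w 0.148 gf 58.45 F [-1.1 -6.1  0.4]
side 492 [0.0668 0.0721 0.0801] [[0.52, -0.13, 0.072], [0.521, -0.132, 0.083], [0.524, -0.13, 0.091], [0.509, -0.157, 0.106], [0.533, -0.115, 0.111]]
wrist 42988 [0.029  0.0363 0.068 ] [[0.527, -0.115, 0.02], [0.527, -0.115, 0.023], [0.532, -0.115, 0.025], [0.535, -0.115, 0.027], [0.539, -0.113, 0.028]]
```

arm_command([
  [8, [-0.002, -0.015, 0], [0, 0, 0]],
  [8, [-0.004, -0.032, 0], [0, 0, 0]],
  [8, [-0.006, -0.05, 0], [0, 0, 0]],
  [8, [-0.008, -0.066, 0], [0, 0, 0]],
  [8, [-0.01, -0.078, 0], [0, 0, 0]],
  [8, [-0.01, -0.085, 0], [0, 0, 0]],
  [8, [-0.011, -0.089, 0], [0, 0, 0]],
  [8, [-0.011, -0.089, 0], [0, 0, 0]],
  [8, [-0.011, -0.089, 0], [0, 0, 0]],
  [8, [-0.011, -0.089, 0], [0, 0, 0]],
])

```text
time: 22.08
tool_pos: [0.5189, -0.1749, 0.0219]
tool_rot: [-0.001, 0.998, -0.06, 0.002]
contact_force: [-0.3, 7.5, 4.4]
gripper_width: 0.149
grasp_force: 59.2
```

```bash
python3 - <<'E'
from h import *
tips(); f=dict(np.load('wrist.npz'))
print('wrist px of mark',proj(f,[[.586,-.186,.09]]))
cv2.imwrite('pics/w4.png',np.clip(1.5*f['color'][:,:,::-1].astype(float),0,255).astype(np.uint8))
E
```

```text
t 22.0833 tcp [ 0.5189 -0.1749  0.0219] w 0.149 gf 59.24 F [-0.3  7.5  4.4]
side 496 [0.0617 0.0655 0.0737] [[0.583, -0.186, 0.066], [0.581, -0.181, 0.077], [0.581, -0.181, 0.086], [0.525, -0.185, 0.097], [0.51, -0.139, 0.109]]
wrist 42657 [0.028  0.0403 0.0805] [[0.526, -0.115, 0.02], [0.534, -0.115, 0.022], [0.532, -0.115, 0.024], [0.532, -0.115, 0.025], [0.513, -0.113, 0.026]]
wrist px of mark [[292.64435246 140.48218675]]
```

View pics/w4.png

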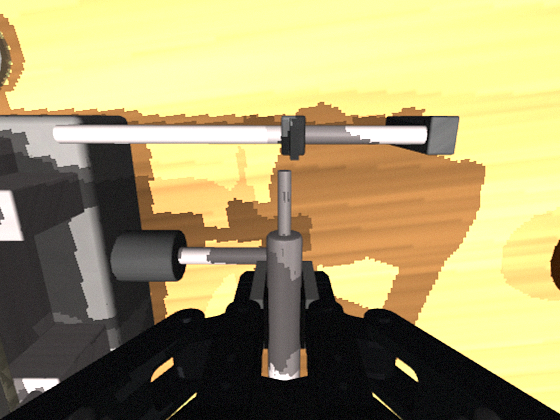

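The handle is pulled. The pointer tip is at (286,172) and the fin is at about (294,150), so they are close but a few mm apart. Measuring the gap.

```bash
python3 - <<'E'
from h import *
seg('wrist',(275,297,168,228),.085,.097); seg('wrist',(270,302,232,258),.08,.1); seg('wrist',(280,308,112,162),.081,.1)
E
```

```text
wrist 809 [ 565.4 -180.3] [ 4.9 21.4] 83.5 z 0.091 x 38.7 60.2 y -151.8 -149.1 -146.9
wrist 822 [ 548.5 -179.3] [13.4  9.9] 73.3 z 0.0943 x 26.4 37.7 y -156.1 -149.9 -144.1
wrist 381 [ 586.4 -186.4] [ 3.1 14. ] 83.2 z 0.0909 x 64.0 78.0 y -154.3 -152.9 -151.3
```

arm_command([
  [8, [-0.001, -0.006, 0], [0, 0, 0]],
  [8, [-0.001, -0.012, 0], [0, 0, 0]],
  [8, [-0.001, -0.012, 0], [0, 0, 0]],
  [8, [-0.001, -0.012, 0], [0, 0, 0]],
  [8, [-0.001, -0.012, 0], [0, 0, 0]],
  [8, [-0.001, -0.012, 0], [0, 0, 0]],
  [8, [-0.001, -0.012, 0], [0, 0, 0]],
  [8, [-0.001, -0.012, 0], [0, 0, 0]],
  [8, [-0.001, -0.012, 0], [0, 0, 0]],
  [8, [-0.001, -0.012, 0], [0, 0, 0]],
])

```text
time: 23.02
tool_pos: [0.5184, -0.1783, 0.0219]
tool_rot: [-0.002, 0.998, -0.059, 0.001]
contact_force: [0.3, 7.3, 4.9]
gripper_width: 0.149
grasp_force: 59.4
```

```bash
python3 - <<'E'
from h import *
tips(); f=dict(np.load('wrist.npz')); P=cloud(f)
seg('wrist',(270,295,170,226),.085,.097); seg('wrist',(275,305,112,162),.081,.1)
for n in('top','side'):
    ext(sheet(.106,.006,n,c=(.5343,-.0262),bright=60,rad=.062)); ext(sheet(.134,.006,n,c=(.5343,-.0262),bright=50,rad=.045))
print(monitor.state()['joint_vel'].round(4))
E
```

```text
t 23.0167 tcp [ 0.5184 -0.1783  0.0219] w 0.149 gf 59.37 F [0.3 7.3 4.9]
side 491 [0.0603 0.0677 0.0751] [[0.578, -0.184, 0.068], [0.523, -0.159, 0.077], [0.508, -0.167, 0.083], [0.523, -0.159, 0.093], [0.511, -0.14, 0.109]]
wrist 42445 [0.0309 0.0679 0.0836] [[0.528, -0.115, 0.019], [0.53, -0.115, 0.022], [0.53, -0.115, 0.023], [0.529, -0.115, 0.026], [0.531, -0.115, 0.027]]
wrist 780 [ 565.2 -183.9] [ 4.9 21.1] 83.0 z 0.0909 x 39.1 60.2 y -155.2 -152.8 -150.3
wrist 378 [ 586.5 -186.5] [ 2.8 13.8] 83.3 z 0.091 x 64.2 78.0 y -154.3 -152.9 -151.5
top 1078 [534.1 -26.5] [ 84.1 119.3] 83.6 z 0.1067 tilt [-0.001  0.003]
x [-55.6 -54.   51.9  53.5] y [-37.3 -31.1  32.   40. ]
top 161 [533.6 -25.9] [14.  59.8] 83.6 z 0.1342 tilt [-0.001 -0.025]
x [-30.4 -29.8  27.9  28.7] y [-6.7 -6.2  7.1  7.3]
side 377 [534.7 -24.2] [ 84.5 121.9] 84.5 z 0.1061 tilt [-0.001 -0.014]
x [-59.6 -54.9  54.8  60.5] y [-39.3 -31.3  40.8  43. ]
side 75 [535.2 -23.3] [17.8 59.5] 83.0 z 0.1331 tilt [-0.005 -0.074]
x [-29.1 -28.6  29.4  30.2] y [-5.9 -5.6 11.3 11.7]
[ 0.0004  0.0016 -0.0006 -0.0004 -0.0009  0.0002]
```

The pointer is at -152.8 and the mark at -152.9, at rest and held with 59 N; the plate is still seated. Handing in.

```bash
python3 -c "
from h import *
print(manip.job_done())"
```

```text
the job is handed in; nothing more can be done
None
```

Job handed in, no verdict returned: the board and plate measured seated between the pins, and the drain handle is held about 0.1 mm from the mark at 59 N grip, finished at about 23 s.

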